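# One click deeper on the crimp press

## Task

The last crimps came out loose. With your fingertips, turn the big knurled depth dial on the hand press clockwise (seen from above) by one click, so that it sits in the next detent and no further; then push the long lever down to its stop and leave it there. Pick nothing up, and leave everything else on the bench where it is.

Things in the scene. Friction and masses are not known exactly. Their poses are not given: they have to be found in the camera images.
- press: Grey cast-iron hand press, fixed to the bench. Base plate 160 (x) x 250 (y) x 30 mm high; origin on the bench under the plate, the plate reaches from y -175 to +75 mm. Its head (column and overhang, 194 mm high) stands at y -3 to +63 mm; the depth dial lies flat on the plate at its -y end; the lever sticks out past the +y end. Axes: z up, x away from the robot at yaw 0.
- dial (a joint): Turning angle of the depth dial, rad, about its vertical axis; grows clockwise seen from above. It starts in the detent at 0; the spring detents are at -0.6, 0, 0.6 and 1.2, and the dial snaps into the nearest one when let go (the humps lie midway between them, at 0.3 and 0.9, and each takes about 0.07 N m to get over). End stops at -0.75 and 1.35.
- dial_centre (a point): Centre of the dial's flat top face, on the dial's axis, 60 mm above the bench. The dial is a flat aluminium disc 96 mm in diameter and 22 mm thick with a knurled rim, too wide to pinch; it is sprung and sinks up to 5 mm when pressed down from above (starts to give at about 3 N, bottoms at about 11 N). A fingertip pressed on the top face near the rim and moved along an arc about the axis drags it round by friction.
- dial_mark (a point): Outer end, 47 mm from the axis, of the black index line on the dial's top face; turns with the dial. White ticks on the base plate show the four detents; this points at the second of them at the start and at the third, 34 degrees farther clockwise, when done.
- lever (a joint): Angle of the lever about its horizontal axis (along the press's x), rad: 0 fully up (lever 0.55 rad above level), grows as it goes down, 0.65 at its lower stop (0.10 rad below level). A stiff hinge, so it stays where it is left; moving it takes about 4 to 7 N downwards on the grip.
- lever_grip (a point): Point on the centre line of the lever's black rubber grip (round, 30 mm in diameter, from 150 to 230 mm from the pivot, with rounded ends), 200 mm from the pivot; moves with the lever. The lever runs from the pivot towards the press's +y.
- lever_pivot (a point): Pivot of the lever on its centre line, 165 mm above the bench.
- mould: Bystander, loose: two-part aluminium sinker mould, 79 x 50 x 33, lying flat (mm). Origin: its underside.
- spreader: Bystander, loose: T-shaped brass trolling spreader bar, 244 long, arm 73, wire 6 thick, lying flat (mm). Origin: its underside.
- butt_cap: Bystander, loose: black rubber rod butt cap, 38 across, 36 high, standing on the press plate between dial and head (mm). Origin: its underside.
- tub: Bystander, loose: open orange plastic sleeve tub, 75 x 75 x 50 high, standing on the bench below the lever (mm). Origin: its underside.
- bell: Bystander, loose: nickel rod-tip bell, 30 across, 31 high (mm). Origin: its underside.
- driver: Bystander, loose: screwdriver, 180 long, lying on the bench (mm). Origin: its underside.

How it is judged:
On the way, in this order (a step that is already met when the one before it is completed fails the run):
1. the dial sits in the next detent clockwise, the lever still up (value of joint dial between 0.5 and 0.7 rad and velocity of joint dial between -0.3 and 0.3 rad/s and value of joint lever below 0.25 rad), for 0.3 s.
2. the lever is down at its stop (value of joint dial between 0.5 and 0.7 rad and value of joint lever above 0.6 rad), for 0.2 s.
At the end, for the whole second after the job is handed in: The dial rests in the next detent clockwise (0.6 rad, within 0.1), the lever is down within 0.05 rad of its stop, and nothing else on the bench has moved more than 20 mm (all of step 2 and velocity of joint dial between -0.1 and 0.1 rad/s and distance of each of mould, spreader, butt_cap, tub, bell, driver from where it was at the start of the episode below 0.02 m); the robot touches nothing.
It fails at once if the dial is turned past the next detent, or backwards out of its first one (value of joint dial above 0.88 rad or value of joint dial below -0.28 rad).
It fails at once if a loose thing on the bench is shifted more than 20 mm or picked up (distance of any of mould, spreader, butt_cap, tub, bell, driver from where it was at the start of the episode above 0.02 m).
It also fails if it takes over 43 s, if anything falls off the work surface, if the arm or the gripper's body presses on something with over 40 N, if the wrist force passes 120 N, or if a joint passes its speed limit or range.

## Robot

A 6-joint arm with a two-finger parallel gripper is mounted at the origin on the work surface. World frame = base frame: x ahead of the robot, y to its left, z up, the work surface at z = 0. Lengths are in m, angles in rad, forces in N, time in s.
With the tool pointing down it reaches from about 0.35 to 0.975 m from the base axis. Payload 4.9 kg.
Tool frame: the origin (TCP) lies on the centre line of the jaws, within the pads' length; the fingertips stand 14 mm ahead of it and the grasp point (between the pads) lies 5 mm behind it (manip.nose_length is the distance from the TCP to the fingertips, in m); z points along the fingers, y is the line along which they close (so a half turn about z gives the same grasp; the last joint's range is limited). The gripper opens to 85 mm and grips with 20 to 120 N. Pads are 22 mm wide; open, the fingers measure 114 mm over their backs; the gripper's body (76 mm by 85 mm) begins 54 mm behind the grasp point. The pads swing forward as they close: fully open they stand 13 mm farther back than shut.
Start: joints at [1.085, 0.053, 1.613, -0, 1.476, -0.119], TCP at [0.224, 0.583, 0.245] pointing down, gripper open.
Joint ranges: [-3.01, 3.01], [-1.01, 2.22], [0.06, 2.58], [-1.02, 4.17], [0.09, 2.62], [-3.14, 3.14]. Speed limits (rad/s): [2.57, 2.57, 3.14, 3.14, 3.14, 3.14].

## Interface

Orientations are given as a unit quaternion [w, x, y, z].
In Python, from plant import manip, imaging gives the robot as it stands.
- The arm moves only by the tool play_rows, never from a script. Its argument "commands" is a list of rows, each a list of 6 numbers: the shift along the tool's x, y, z in mm, then the turn, a rotation vector about the tool's x, y, z in degrees. A call has 1 to 5 rows; each row shifts and turns the commanded pose from where the row before left it, along the tool's axes as they then stand; what a row does not reach is not made up. A row lasts 1/12 s, in which the tool goes at most 41.7 mm and 7.16 degrees, less where a joint would pass 70% of its speed; a pose out of reach is approached as far as the arm can. A call is refused whole if a number of a shift passes 41.7 or a number of a turn 7.16, either way. A call with a gripper value outside its range is refused whole. "hand" is the finger opening in mm, from 0 to 85.4, set as the call begins (left out, the last holds). The fingers move at their own pace and stop on an object; the grip force is fixed at half the most. Time passes only in rows, so rows that do not move let the fingers close. It gives the time, the measured TCP pose, the force, the opening and the grip force at its end, in the units of the state.
- manip.state(): the state, without advancing time (a new reading comes with each control period).
- imaging.grab_frame(name): name is "scene" or "side" or "wrist"; returns a dict with "image" (480x640x3 uint8, red, green, blue), "fx", "fy", "cx", "cy" (pixels), "k1" (the pictures are not rectified: a ray, as slopes to the right and down, at radius r is drawn at 1 + k1 r^2 times it, then the intrinsics apply), "R" (3x3) and "t" (3): a world point X has camera coordinates R X + t; the wrist camera has in their place "mount" (4x4, takes a point from camera to tool coordinates, whose origin is the TCP and whose axes are the flange's). Camera axes: x right, y down, z forward; pixel columns grow to the right and rows downward; lengths in m; the calibration is good to about 2 mm. A picture is of the moment at which its call begins: read the wrist's pose just before it. There is no depth.
- manip.job_done(): hands the job in; it is judged then, once.
The state is a dict: "time": time; "joint_pos": joint angles; "joint_vel": joint speeds; "joint_efforts": joint torques, N m; "tool_pos": TCP position; "tool_rot": TCP orientation; "contact_force": force on the tool from outside, world axes, zero at the start; "ft_torque": the same for the moment, N m; "gripper_width": opening from 0.0 (shut) to 1.0 (fully open); "grasp_force": force on a finger pad.
Only numpy, scipy, OpenCV 4.12 (cv2) and the standard library are available. Lean on these libraries where they do the work, as an engineer would, in place of code of your own. Each camera call takes 0.05 s, during which the arm holds its last target. There are 200 camera calls.

## Working session

There is one attempt and no reset: what is moved stays moved. The work goes in short steps, Python scripts to look and compute and a tool call to move; the robot and the scene stay as the last step left them, time stands still between calls to the robot, and variables do not carry over. Pictures are saved under pics/ and viewed, at most 10 in all, crops included, and the job is handed in when it is done.

Besides the shell and the picture viewer there is one more tool, called by a JSON object that holds its "method" and its "body", one argument or row to a line. play_rows: Moves the arm, as the interface text tells. Its arguments: {"type":"object","properties":{"commands":{"type":"array","items":{"type":"array","items":{"type":"number"}}},"hand":{"type":"number"}},"required":["commands"]}

```bash
mkdir -p pics
python3 - <<'E'
from plant import manip, imaging
import cv2
s=manip.state();print(s['time'],s['tool_pos'],s['tool_rot'],s['contact_force'],s['gripper_width'],manip.nose_length)
for n in("scene","side"):
    f=imaging.grab_frame(n);cv2.imwrite(f'pics/{n}0.png',f['image'][:,:,::-1]);print({k:f[k] for k in f if k!='image'})
E
```

```text
0.0 [0.22386591 0.58288368 0.24405267] [-2.95048181e-04  1.82383876e-01  9.83226851e-01 -9.96585095e-04] [-0.22002879 -0.48292646  0.50791993] 0.9981490446960797 0.014
{'fx': 476.59513700876056, 'fy': 476.59513700876056, 'cx': 320.546855778288, 'cy': 245.44400496068633, 'k1': -0.05460783271305782, 'R': array([[-0.06094902,  0.99808072, -0.01095896],
       [ 0.70232405,  0.03508156, -0.71099241],
       [-0.70924336, -0.05103104, -0.70311428]]), 't': array([ 0.15419468, -0.27895804,  1.56042227])}
{'fx': 540.8490623154303, 'fy': 540.8490623154303, 'cx': 321.24706257715826, 'cy': 240.611715779728, 'k1': 0.024862357658974252, 'R': array([[ 0.97960527, -0.19924716, -0.02596307],
       [-0.11647631, -0.45780972, -0.88138728],
       [ 0.16372777,  0.86643571, -0.47168039]]), 't': array([-0.54332042,  0.17104459,  1.10822971])}
```

View pics/scene0.png

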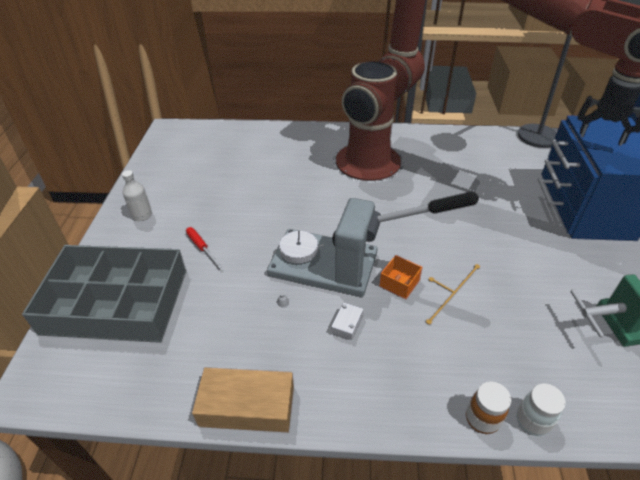

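View pics/side0.png

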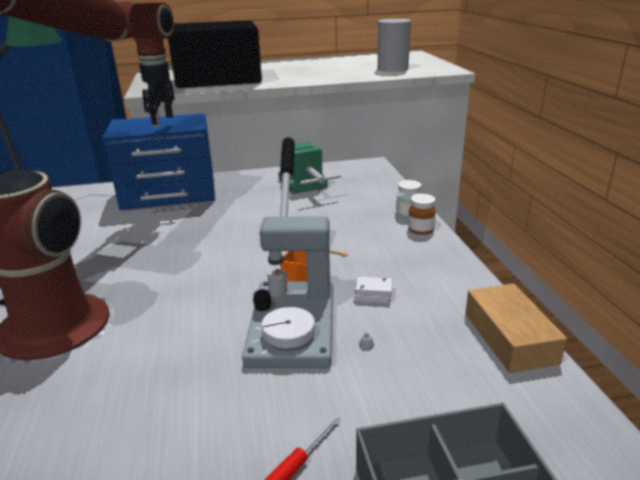

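```bash
cat > h.py <<'E'
import numpy as np,cv2
from plant import manip, imaging
from scipy.optimize import least_squares
def cam(n):
    f=imaging.grab_frame(n);return f
def proj(f,X):
    c=f['R']@np.asarray(X)+f['t'];a=c[:2]/c[2];a=a*(1+f['k1']*(a@a));return np.array([f['fx']*a[0]+f['cx'],f['fy']*a[1]+f['cy']])
def tri(obs):
    return least_squares(lambda X:np.concatenate([proj(f,X)-p for f,p in obs]),[.6,0,.1])
def onz(f,p,z):
    return least_squares(lambda X:proj(f,[X[0],X[1],z])-p,[.6,0]).x
E
python3 - <<'E'
import cv2,numpy as np
a=cv2.imread('pics/scene0.png')[190:300,260:393];b=cv2.imread('pics/scene0.png')[180:280,340:490]
c=cv2.imread('pics/side0.png')[290:370,235:342];d=cv2.imread('pics/side0.png')[130:240,240:347]
o=np.vstack([np.hstack([cv2.resize(i,(400,300),interpolation=cv2.INTER_CUBIC) for i in r]) for r in((a,b),(c,d))])
cv2.imwrite('pics/crop1.png',o)
E
```

```text
(no output)
```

View pics/crop1.png

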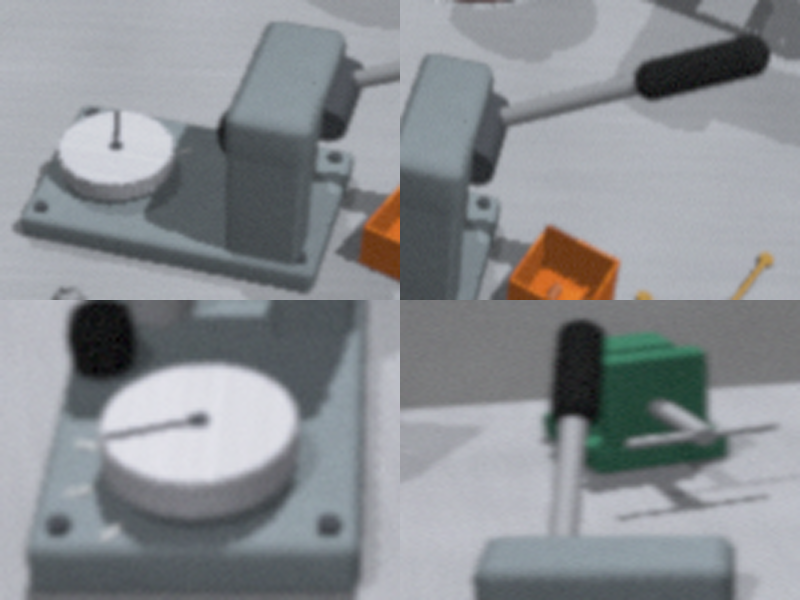

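Run:
```python
from h import *
S=cam('scene');D=cam('side')
P=dict(c=((298.6,243.5),(288,321.7)),mark=((298.9,231.1),(262.5,326.5)),g_in=((434.5,206.7),(287.4,171)),g_out=((472,197.3),(287.6,144.7)))
R={}
for k,(a,b) in P.items():
    r=tri([(S,a),(D,b)]);R[k]=r.x;print(k,r.x.round(4),r.fun.round(1))
print('z60',onz(S,P['c'][0],.06),onz(D,P['c'][1],.06), onz(S,P['mark'][0],.06),onz(D,P['mark'][1],.06))
# plate corners z=.03 scene & lever direction
for p in ((267.5,266.5),(364,286),(379,246),(290,229)): print('corner',onz(S,p,.03))
for p in((118,532),(75,490),(85,443)): print('tick',onz(D,(235+p[0]/3.738,290+(p[1]-300)/3.75),.03))
for n,p in dict(tub=(401,277),bell=(282,300)).items(): print(n,onz(S,p,.025))
d=R['g_out']-R['g_in'];print(np.linalg.norm(d),np.degrees(np.arctan2(d[1],d[0])),np.degrees(np.arctan2(d[2],np.hypot(*d[:2]))))
```

```text
c [ 0.4569 -0.1812  0.0578] [ 0.1 -0.2  0.1  0.1]
mark [ 0.4096 -0.1845  0.0573] [ 0.3 -0.5  0.3  0.3]
g_in [0.5103 0.1259 0.2352] [-0.1  0.2 -0.1 -0.1]
g_out [0.5224 0.1964 0.2728] [-0.2  0.6 -0.4 -0.6]
z60 [ 0.46000562 -0.18116994] [ 0.45641619 -0.18379429] [ 0.41427632 -0.18469163] [ 0.4090588  -0.18722156]
corner [ 0.51504143 -0.25519265]
corner [ 0.56638725 -0.0154927 ]
corner [0.42842634 0.02379485]
corner [ 0.37513372 -0.21374379]
tick [ 0.41030012 -0.22294796]
tick [ 0.39312336 -0.18649102]
tick [ 0.40159469 -0.1499872 ]
tub [0.52867761 0.07530048]
bell [ 0.6151319  -0.20727831]
0.08081485795013432 80.21846265571153 27.71096827741127
```

{"method": "play_rows", "body": {
  "commands": [
    [-24.4,-31.3,0,0,0,0],
    [-24.4,-31.3,0,0,0,0],
    [-24.4,-31.3,0,0,0,0],
    [-24.4,-31.3,0,0,0,0],
    [-24.4,-31.3,0,0,0,0]
  ],
  "hand": 0
}}

```text
time: 0.62
tool_pos: [0.2818, 0.3918, 0.2449]
tool_rot: [-0.0, 0.182, 0.983, -0.0]
contact_force: [0.7, -0.5, 0.7]
gripper_width: 0.295
grasp_force: 0.0
```

{"method": "play_rows", "body": {
  "commands": [
    [-24.4,-31.3,0,0,0,0],
    [-24.4,-31.3,0,0,0,0],
    [-24.4,-31.3,0,0,0,0],
    [-24.4,-31.3,0,0,0,0],
    [-24.4,-31.3,0,0,0,0]
  ]
}}

```text
time: 1.03
tool_pos: [0.3396, 0.202, 0.2453]
tool_rot: [0.0, 0.182, 0.983, 0.0]
contact_force: [1.6, 0.2, 0.3]
gripper_width: -0.0
grasp_force: 0.0
```

{"method": "play_rows", "body": {
  "commands": [
    [-24.4,-31.3,0,0,0,0],
    [-24.4,-31.3,0,0,0,0],
    [-24.4,-31.3,0,0,0,0],
    [-24.4,-31.3,0,0,0,0],
    [-24.4,-31.3,0,0,0,0]
  ]
}}

```text
time: 1.45
tool_pos: [0.3974, 0.0119, 0.2455]
tool_rot: [0.001, 0.182, 0.983, 0.0]
contact_force: [1.2, 0.4, 0.1]
gripper_width: -0.0
grasp_force: 0.0
```

{"method": "play_rows", "body": {
  "commands": [
    [-24.4,-31.3,0,0,0,0],
    [-24.4,-31.3,0,0,0,0],
    [-24.4,-31.3,0,0,0,0],
    [-24.4,-31.3,0,0,0,0],
    [-24.4,-31.3,0,0,0,0]
  ]
}}

```text
time: 1.87
tool_pos: [0.4552, -0.1781, 0.2452]
tool_rot: [0.0, 0.183, 0.983, 0.0]
contact_force: [-0.0, -0.2, 0.3]
gripper_width: -0.002
grasp_force: 0.0
```

Run:
```python
from h import *
s=manip.state();f=cam('wrist');cv2.imwrite('pics/w1.png',f['image'][:,:,::-1]);print(s['tool_pos'],s['tool_rot'],{k:f[k] for k in f if k!='image'})
```

```text
[ 0.45516595 -0.17811704  0.24517206] [1.09572673e-04 1.82786593e-01 9.83152606e-01 4.62457185e-05] {'fx': 363.8114751363057, 'fy': 363.8114751363057, 'cx': 319.72617052672894, 'cy': 244.32982101994443, 'k1': -0.04148668010160951, 'mount': array([[-1.23259401e-03, -9.52183085e-01, -3.05525536e-01,
         7.89888254e-02],
       [ 9.99999227e-01, -1.22380603e-03, -2.20294673e-04,
         1.68031606e-04],
       [-1.64143133e-04, -3.05525571e-01,  9.52183857e-01,
        -1.28722757e-01],
       [ 0.00000000e+00,  0.00000000e+00,  0.00000000e+00,
         1.00000000e+00]])}
```

View pics/w1.png

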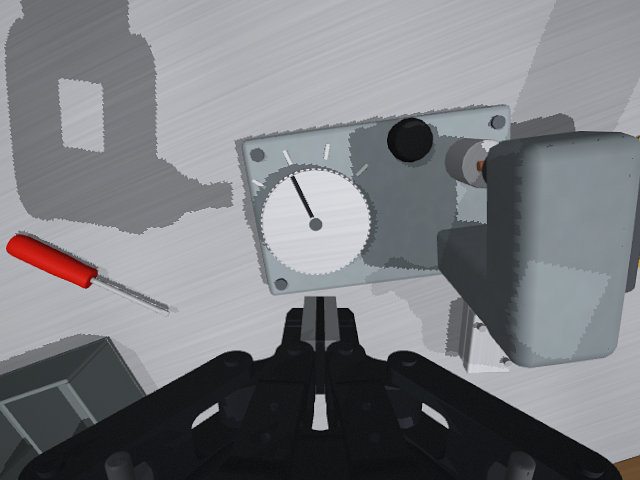

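```bash
cat >> h.py <<'E'
from scipy.spatial.transform import Rotation as Ro
def wr(f,s,p,z):
    q=s['tool_rot'];T=Ro.from_quat([q[1],q[2],q[3],q[0]]).as_matrix()
    d=np.array([(p[0]-f['cx'])/f['fx'],(p[1]-f['cy'])/f['fy']]);u=d.copy()
    for _ in range(5):u=d/(1+f['k1']*(u@u))
    M=f['mount'];v=T@M[:3,:3]@np.r_[u,1];o=T@M[:3,3]+s['tool_pos']
    return o+v*(z-o[2])/v[2]
E
python3 - <<'E'
from h import *
s=manip.state();f=cam('wrist')
c=wr(f,s,(315.5,224),.06)
for n,p,z in (('c',(315.5,224),.06),('mark',(292,177),.06),('t1',(258,185),.03),('t2',(288,157),.03),('t3',(327,151),.03),('t4',(362,170),.03),('left',(261,223),.06),('right',(371,222),.06),('cap',(410,139),.066),('plate1',(238,140),.03),('plate2',(273,294),.03),('p3',(508,106),.03)):
    x=wr(f,s,p,z);d=x-c;print(n,x.round(4),np.hypot(d[0],d[1]).round(4),np.degrees(np.arctan2(d[1],d[0])).round(1))
E
```

```text
c [ 0.4575 -0.1889  0.06  ] 0.0 0.0
mark [ 0.4116 -0.1923  0.06  ] 0.0461 -175.7
t1 [ 0.4095 -0.2288  0.03  ] 0.0625 -140.2
t2 [ 0.396  -0.1923  0.03  ] 0.0616 -176.8
t3 [ 0.4041 -0.1569  0.03  ] 0.0623 149.1
t4 [ 0.4321 -0.1327  0.03  ] 0.0617 114.4
left [ 0.439  -0.2337  0.06  ] 0.0485 -112.4
right [ 0.4737 -0.1423  0.06  ] 0.0493 70.8
cap [ 0.4174 -0.09    0.066 ] 0.1067 112.1
plate1 [ 0.3652 -0.229   0.03  ] 0.1007 -156.5
plate2 [ 0.5185 -0.261   0.03  ] 0.0944 -49.8
p3 [0.4255 0.0087 0.03  ] 0.2001 99.2
```

{"method": "play_rows", "body": {
  "commands": [
    [-25.4,-34.9,0,0,0,0],
    [0,0,38,0,0,0],
    [0,0,38,0,0,0],
    [0,0,38,0,0,0],
    [0,0,38,0,0,0]
  ]
}}

```text
time: 2.38
tool_pos: [0.4658, -0.2158, 0.092]
tool_rot: [0.0, 0.182, 0.983, -0.0]
contact_force: [0.2, -0.1, 0.8]
gripper_width: 0.005
grasp_force: 0.0
```

{"method": "play_rows", "body": {
  "commands": [
    [0,0,8,0,0,0],
    [0,0,4,0,0,0],
    [0,0,0,0,0,0],
    [0,0,0,0,0,0]
  ]
}}

```text
time: 2.72
tool_pos: [0.4676, -0.217, 0.084]
tool_rot: [0.002, 0.182, 0.983, -0.001]
contact_force: [0.1, -0.7, 0.7]
gripper_width: 0.001
grasp_force: 0.0
```

{"method": "play_rows", "body": {
  "commands": [
    [0,0,4,0,0,0],
    [0,0,4,0,0,0],
    [0,0,2,0,0,0],
    [0,0,0,0,0,0]
  ]
}}

```text
time: 3.05
tool_pos: [0.467, -0.217, 0.0726]
tool_rot: [0.001, 0.182, 0.983, -0.001]
contact_force: [0.0, -0.4, 5.2]
gripper_width: 0.0
grasp_force: 2.4
```

{"method": "play_rows", "body": {
  "commands": [
    [0,0,2,0,0,0],
    [0,0,0,0,0,0]
  ]
}}

```text
time: 3.22
tool_pos: [0.4672, -0.2171, 0.071]
tool_rot: [0.001, 0.182, 0.983, -0.001]
contact_force: [-0.5, -0.6, 7.2]
gripper_width: -0.0
grasp_force: 3.5
```

{"method": "play_rows", "body": {
  "commands": [
    [0,0,2,0,0,0],
    [0,0,0.5,0,0,0]
  ]
}}

```text
time: 3.38
tool_pos: [0.4674, -0.2171, 0.069]
tool_rot: [0.002, 0.182, 0.983, -0.001]
contact_force: [-1.0, 1.3, 9.2]
gripper_width: -0.003
grasp_force: 4.8
```

{"method": "play_rows", "body": {
  "commands": [
    [2.45,-1.8,0,0,0,5.5],
    [2.45,-1.8,0,0,0,5.5],
    [2.45,-1.8,0,0,0,5.5],
    [2.45,-1.8,0,0,0,5.5],
    [2.45,-1.8,0,0,0,5.5]
  ]
}}

```text
time: 3.8
tool_pos: [0.4527, -0.2187, 0.0696]
tool_rot: [0.002, 0.413, 0.911, -0.001]
contact_force: [-0.9, -0.8, 9.1]
gripper_width: 0.0
grasp_force: 4.5
```

{"method": "play_rows", "body": {
  "commands": [
    [0,0,0,0,0,0]
  ]
}}

```text
time: 3.88
tool_pos: [0.452, -0.2186, 0.0693]
tool_rot: [0.002, 0.412, 0.911, -0.001]
contact_force: [-1.2, -1.0, 8.9]
gripper_width: -0.0
grasp_force: 4.6
```

Run:
```python
from h import *
s=manip.state();print(s['time'],s['tool_pos'],s['contact_force'],s['ft_torque'])
w=cam('wrist')['image'];d=cam('side')['image'][280:380,230:350]
w=w[100:420,100:520]
cv2.imwrite('pics/w2.png',np.hstack([cv2.resize(w,(420,320)),cv2.resize(d,(380,320),interpolation=cv2.INTER_CUBIC)])[:,:,::-1])
```

```text
3.8833 [ 0.45200559 -0.21855196  0.06929233] [-1.15141475 -1.02148411  8.88873526] [-0.004832    0.3174923   0.02338686]
```

View pics/w2.png

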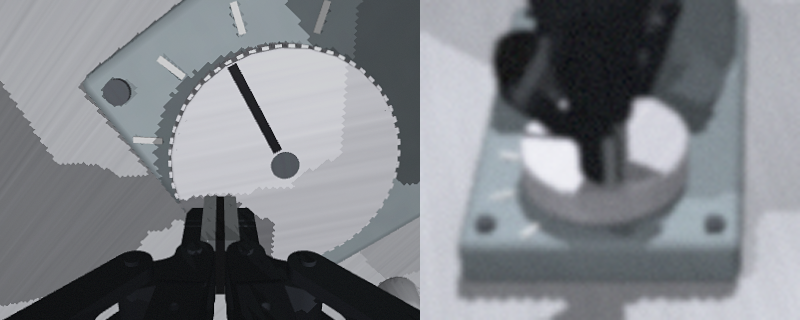

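Run:
```python
from h import *
s=manip.state();f=cam('wrist')
z=.0553
c=wr(f,s,(385,265),z);m=wr(f,s,(333,166),z);d=m-c
print(c,m,np.degrees(np.arctan2(d[1],d[0])))
for p in((245,240),(270,167),(337,118),(421,115)):
    d=wr(f,s,p,.03)-c;print(np.degrees(np.arctan2(d[1],d[0])))
```

```text
[ 0.45662973 -0.18258537  0.0553    ] [ 0.41286025 -0.16666993  0.0553    ] 160.0177360571234
-141.42111780512943
-175.74691531822435
149.97258367595614
115.73335719174536
```

{"method": "play_rows", "body": {
  "commands": [
    [2.45,-1.8,0,0,0,5.5],
    [1.2,-0.9,0,0,0,2.5],
    [0,0,0,0,0,0]
  ]
}}

```text
time: 4.28
tool_pos: [0.4476, -0.2176, 0.0693]
tool_rot: [0.002, 0.474, 0.88, -0.001]
contact_force: [-2.5, -1.2, 9.1]
gripper_width: -0.002
grasp_force: 4.7
```

{"method": "play_rows", "body": {
  "commands": [
    [0,0,-5,0,0,0],
    [0,0,-12,0,0,0],
    [0,0,-35,0,0,0],
    [0,0,-35,0,0,0],
    [0,0,-35,0,0,0]
  ]
}}

```text
time: 4.7
tool_pos: [0.4458, -0.2156, 0.1899]
tool_rot: [-0.001, 0.473, 0.881, 0.0]
contact_force: [1.1, -0.4, 0.4]
gripper_width: -0.001
grasp_force: 0.0
```

{"method": "play_rows", "body": {
  "commands": [
    [0,0,-35,0,0,0],
    [0,0,-35,0,0,0],
    [0,0,-30,0,0,0],
    [0,0,0,0,0,0]
  ]
}}

```text
time: 5.03
tool_pos: [0.4488, -0.2176, 0.2976]
tool_rot: [0.006, 0.473, 0.881, -0.001]
contact_force: [-0.3, -0.6, 2.0]
gripper_width: 0.005
grasp_force: 0.0
```

Run:
```python
from h import *
s=manip.state();print(s['time'],s['tool_pos'],s['tool_rot'],s['joint_pos'])
f=cam('wrist');cv2.imwrite('pics/w3.png',f['image'][:,:,::-1])
```

```text
5.0333 [ 0.44879245 -0.217554    0.29759686] [ 6.44426044e-03  4.73334939e-01  8.80858787e-01 -5.51098972e-04] [-6.00861574e-01 -2.90024187e-01  1.84087596e+00  2.90603123e-04
  1.57780849e+00 -1.18548580e+00]
```

View pics/w3.png

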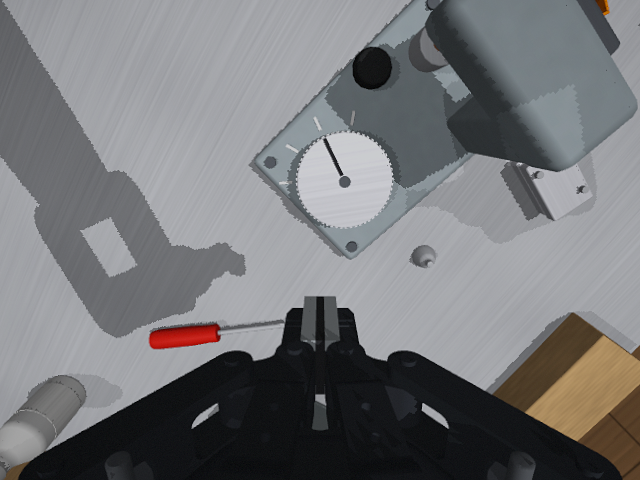

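{"method": "play_rows", "body": {
  "commands": [
    [0,0,-20,0,0,0],
    [28.7,27.3,-10,0,0,0],
    [28.7,27.3,-10,0,0,0],
    [28.7,27.3,-5,0,0,0],
    [28.7,27.3,-5,0,0,0]
  ]
}}

```text
time: 5.5
tool_pos: [0.4737, -0.0586, 0.3379]
tool_rot: [-0.001, 0.474, 0.881, -0.0]
contact_force: [0.3, 0.2, 0.1]
gripper_width: 0.003
grasp_force: 0.0
```

{"method": "play_rows", "body": {
  "commands": [
    [28.7,27.3,0,0,0,0],
    [28.7,27.3,0,0,0,0],
    [28.7,27.3,0,0,0,0],
    [28.7,27.3,0,0,0,0]
  ]
}}

```text
time: 5.83
tool_pos: [0.5011, 0.0978, 0.3372]
tool_rot: [-0.001, 0.473, 0.881, -0.001]
contact_force: [0.1, -0.6, 0.5]
gripper_width: -0.0
grasp_force: 0.0
```

{"method": "play_rows", "body": {
  "commands": [
    [28.7,27.3,0,0,0,0],
    [28.7,27.3,0,0,0,0],
    [0,0,0,0,0,0]
  ]
}}

```text
time: 6.08
tool_pos: [0.5149, 0.1793, 0.3364]
tool_rot: [-0.002, 0.47, 0.882, -0.0]
contact_force: [0.4, 0.2, -0.2]
gripper_width: 0.0
grasp_force: 0.0
```

Run:
```python
from h import *
s=manip.state();print(s['time'],s['tool_pos'],s['tool_rot'],s['joint_pos'])
f=cam('wrist');cv2.imwrite('pics/w4.png',f['image'][:,:,::-1])
```

```text
6.0833 [0.5148961  0.1793042  0.33638404] [-2.34327342e-03  4.70346807e-01  8.82478549e-01 -3.86538882e-05] [ 0.19715425 -0.1739314   1.68005798  0.00291875  1.63913871 -0.39407772]
```

View pics/w4.png

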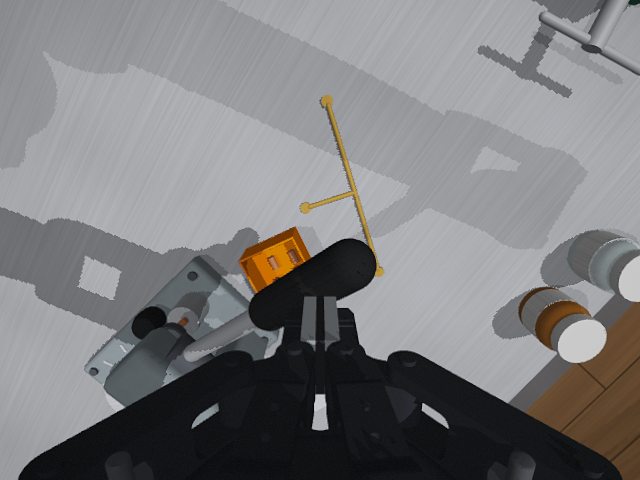

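Run:
```python
from h import *
s=manip.state();f=cam('wrist')
a=wr(f,s,(272,305),.251);b=wr(f,s,(350,266),.277);print(a,b,s['tool_pos'])
d=(b-a);print(d,np.linalg.norm(d))
u=d[:2]/np.hypot(*d[:2]);g=b[:2]-u*.015*np.cos(.55);p=b[:2]-u*.215*np.cos(.55)
print('grip200',g,'pivot',p,'down200',p+u*.2*np.cos(.1))
```

```text
[0.50565973 0.132951   0.251     ] [0.52489362 0.19075383 0.277     ] [0.51486201 0.1766938  0.33645114]
[0.0192339  0.05780283 0.026     ] 0.0662352668595632
grip200 [0.52085611 0.17862007] pivot [0.46702266 0.01683663] down200 [0.52985312 0.20565841]
```

{"method": "play_rows", "body": {
  "commands": [
    [-4.7,1.7,15,0,0,0],
    [0,0,13,0,0,0],
    [1.4,1.5,10,0,0,0],
    [1.4,1.5,10,0,0,0],
    [1.4,1.5,10,0,0,0]
  ]
}}

```text
time: 6.6
tool_pos: [0.5217, 0.1766, 0.2812]
tool_rot: [0.0, 0.474, 0.881, 0.001]
contact_force: [-0.0, 0.7, 5.6]
gripper_width: 0.002
grasp_force: 2.4
```

{"method": "play_rows", "body": {
  "commands": [
    [1.4,1.5,10,0,0,0],
    [1.4,1.5,10,0,0,0],
    [0,0,0,0,0,0]
  ]
}}

```text
time: 6.85
tool_pos: [0.522, 0.1806, 0.2593]
tool_rot: [-0.001, 0.474, 0.881, -0.0]
contact_force: [0.5, 0.7, 1.9]
gripper_width: -0.005
grasp_force: 0.6
```

{"method": "play_rows", "body": {
  "commands": [
    [1.4,1.5,10,0,0,0],
    [1.4,1.5,10,0,0,0],
    [1.4,1.5,10,0,0,0],
    [1.4,1.5,10,0,0,0],
    [1.2,1.0,10,0,0,0]
  ]
}}

```text
time: 7.27
tool_pos: [0.5253, 0.191, 0.2121]
tool_rot: [0.001, 0.474, 0.881, 0.002]
contact_force: [-0.1, 2.8, 5.4]
gripper_width: 0.002
grasp_force: 2.4
```

{"method": "play_rows", "body": {
  "commands": [
    [1,0.8,10,0,0,0],
    [1,0.8,10,0,0,0],
    [0,0,5,0,0,0],
    [0,0,0,0,0,0]
  ]
}}

```text
time: 7.6
tool_pos: [0.5243, 0.1925, 0.1848]
tool_rot: [-0.0, 0.474, 0.881, -0.0]
contact_force: [0.6, 0.1, 0.9]
gripper_width: -0.002
grasp_force: 0.3
```

{"method": "play_rows", "body": {
  "commands": [
    [0,0,3,0,0,0],
    [0,0,0,0,0,0]
  ]
}}

```text
time: 7.77
tool_pos: [0.5243, 0.1925, 0.1825]
tool_rot: [-0.0, 0.474, 0.881, -0.0]
contact_force: [0.8, 0.9, 1.9]
gripper_width: 0.003
grasp_force: 1.0
```

{"method": "play_rows", "body": {
  "commands": [
    [0,0,4,0,0,0],
    [0,0,3,0,0,0],
    [0,0,0,0,0,0]
  ]
}}

```text
time: 8.02
tool_pos: [0.5244, 0.1926, 0.1752]
tool_rot: [-0.0, 0.473, 0.881, -0.0]
contact_force: [0.3, 0.1, 2.3]
gripper_width: -0.001
grasp_force: 1.2
```

{"method": "play_rows", "body": {
  "commands": [
    [0,0,2,0,0,0],
    [0,0,0,0,0,0]
  ]
}}

```text
time: 8.18
tool_pos: [0.5245, 0.1926, 0.1744]
tool_rot: [-0.0, 0.473, 0.881, -0.0]
contact_force: [-2.6, 0.3, 5.8]
gripper_width: -0.0
grasp_force: 2.7
```

{"method": "play_rows", "body": {
  "commands": [
    [0,0,2,0,0,0],
    [0,0,0,0,0,0]
  ]
}}

```text
time: 8.35
tool_pos: [0.5246, 0.1926, 0.1741]
tool_rot: [-0.0, 0.473, 0.881, -0.0]
contact_force: [-6.5, -1.2, 13.8]
gripper_width: 0.005
grasp_force: 6.3
```

{"method": "play_rows", "body": {
  "commands": [
    [0,0,2,0,0,0],
    [0,0,0,0,0,0]
  ]
}}

```text
time: 8.52
tool_pos: [0.5247, 0.1927, 0.1739]
tool_rot: [0.0, 0.473, 0.881, -0.001]
contact_force: [-10.5, -2.1, 19.8]
gripper_width: 0.004
grasp_force: 9.8
```

{"method": "play_rows", "body": {
  "commands": [
    [0,0,0,0,0,0],
    [0,0,-5,0,0,0],
    [0,0,-15,0,0,0],
    [0,0,-35,0,0,0],
    [0,0,-35,0,0,0]
  ]
}}

```text
time: 8.93
tool_pos: [0.5229, 0.1922, 0.2575]
tool_rot: [-0.002, 0.473, 0.881, -0.002]
contact_force: [0.7, 0.3, 0.2]
gripper_width: 0.001
grasp_force: 0.0
```

{"method": "play_rows", "body": {
  "commands": [
    [0,0,-35,0,0,0],
    [0,0,-35,0,0,0],
    [0,0,0,0,0,0],
    [0,0,0,0,0,0]
  ]
}}

```text
time: 9.27
tool_pos: [0.5255, 0.1929, 0.3322]
tool_rot: [0.002, 0.473, 0.881, 0.001]
contact_force: [-0.3, 0.7, -0.3]
gripper_width: 0.002
grasp_force: 0.0
```

Run:
```python
from h import *
s=manip.state();print(s['time'],s['tool_pos'],s['contact_force'])
a=cam('scene')['image'][180:340,180:500];b=cam('side')['image'][130:370,200:420]
cv2.imwrite('pics/end.png',np.hstack([cv2.resize(a,(480,240)),cv2.resize(b,(300,240))] )[:,:,::-1])
```

```text
9.2667 [0.52553444 0.19287741 0.33217332] [-0.2665626   0.6695896  -0.33476934]
```

View pics/end.png

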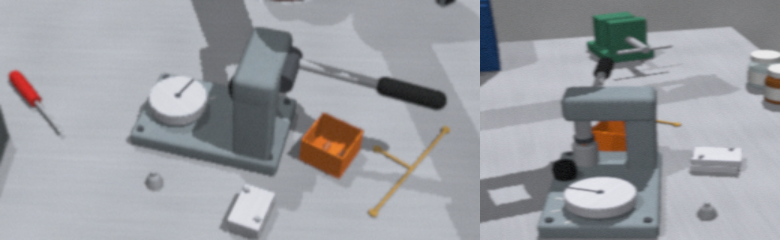

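The lever is down, the mark points at the third tick, and the loose things are where they were.

```bash
python3 -c "
from plant import manip;print(manip.job_done())"
```

```text
the job is handed in; nothing more can be done
None
```

The dial is one click clockwise, with its mark at the third tick, and the lever is down at its stop. The loose things look unmoved in the last pictures, and the job was handed in at about 9 s, though no verdict was returned.

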